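# Set out the pastry cutters by size

### The arm

A 6-joint arm with a two-finger parallel gripper is mounted at the origin on the work surface. World frame = base frame: x ahead of the robot, y to its left, z up, the work surface at z = 0. Lengths are in m, angles in rad, forces in N, time in s.
With the tool pointing down it reaches from about 0.35 to 0.975 m from the base axis. Payload 4.9 kg.
Tool frame: the origin (TCP) lies on the centre line of the jaws, within the pads' length; the fingertips stand 11 mm ahead of it and the grasp point (between the pads) lies 8 mm behind it; z points along the fingers, y is the direction in which the jaws open and shut (so a half turn about z gives the same grasp; the last joint's range is limited). The gripper opens to 85 mm and grips with 20 to 120 N. Pads are 22 mm wide; open, the fingers measure 114 mm over their backs; the gripper's body (76 mm by 85 mm) begins 54 mm behind the grasp point. The pads swing forward as they close: fully open they stand 13 mm farther back than shut.
Start: joints at [1.066, 0.053, 1.613, -0, 1.476, -0.119], TCP at [0.235, 0.579, 0.242] pointing down, gripper open.
Joint ranges: [-3.01, 3.01], [-1.01, 2.22], [0.06, 2.58], [-1.02, 4.17], [0.09, 2.62], [-3.14, 3.14]. Speed limits (rad/s): [2.57, 2.57, 3.14, 3.14, 3.14, 3.14].

### API

Orientations are given as a 3x3 rotation matrix whose columns are the frame's x, y, z axes.
In Python, from rig import robot, vision, nets gives the robot as it stands.
- The arm moves only by the tool move_arm, never from a script. Its argument "targets" is a list that holds one entry, the list of rows, each a list of 7 numbers: the finger opening in mm, from 0 to 85.4, then the shift along the tool's x, y, z in units of 25 mm (1.0 is 25 mm), then the turn, a rotation vector about the tool's x, y, z in units of 6 degrees (1.0 is 6 degrees). In form: [[[fingers, tx, ty, tz, rx, ry, rz], ...]]. A call has 1 to 20 rows; each row shifts and turns the commanded pose from where the row before left it, along the tool's axes as they then stand; what a row does not reach is not made up. A row lasts 1/10 s, in which the tool goes at most 50 mm and 8.59 degrees, less where a joint would pass 70% of its speed; a pose out of reach is approached as far as the arm can. A call is refused whole if a number of a shift passes 1 or a number of a turn 1, either way. A call with a gripper value outside its range is refused whole. The fingers move at their own pace and stop on an object; the grip force is fixed at half the most. Time passes only in rows, so rows that do not move let the fingers close. It gives the time, the measured TCP pose, the force and the opening at its end, in the units of the state.
- robot.observe(): the state, without advancing time (a new reading comes with each control period).
- vision.camera(name): name is "scene" or "top" or "wrist"; returns the picture (480x640x3 uint8, blue, green, red); there is no depth.
- vision.calibration(name): a dict with "intrinsics" (3x3 intrinsics, pixels), "rvec" (rotation vector, rad) and "tvec" (3), from world to camera coordinates, as OpenCV has them; the wrist camera has in their place "mount" (4x4, takes a point from camera to tool coordinates, whose origin is the TCP and whose axes are the flange's). Camera axes: x right, y down, z forward; pixel columns grow to the right and rows downward; lengths in m; the calibration is good to about 2 mm. The wrist camera is an equidistant fisheye: a pixel r from the principal point sees the ray r / f radians off the axis. A picture is of the moment at which its call begins: read the wrist's pose just before it. calibration takes no time and is no camera call.
- robot.finish_job(): hands the job in, once; it reports no verdict.
Trained networks look in the newest picture that a camera, given by its name, has taken for a name from the list of things; names that differ only in an ending like _2 or _b are one class to them, and where a whole thing is asked for, a point or a joint stands for the part that bears it (a point fixed in the world has none). Each returns a list of dicts, best first, with "confidence" (0 to 1); they miss things now and then, are a little off and sometimes report something else, mostly with a low value. They report only what shows in the picture. A call takes as long as a camera call.
- nets.boxes_of(target, camera): "at" ([x, y, z] in m, in world coordinates, good to about 4 mm: the middle of the surface that is visible of it).
The state is a dict: "clock": time; "joint_positions": joint angles; "joint_vel": joint speeds; "tau": joint torques, N m; "ee_pos": TCP position; "orientation": TCP orientation; "wrist_force": force on the tool from outside, world axes, zero at the start; "wrist_torque": the same for the moment, N m; "grip_width": opening from 0.0 (shut) to 1.0 (fully open).
Only numpy, scipy, OpenCV 4.12 (cv2) and the standard library are available. Lean on these libraries where they do the work, as an engineer would, in place of code of your own. Each camera call takes 0.05 s, during which the arm holds its last target. There are 200 camera calls.

### The job

Set out the four blue pastry cutters by size on the row of red-brown mats on the white board, one on each mat: the smallest on the mat next to the yellow timer, then each larger one in turn, the largest at the far end from the timer. Each must stand flat on the middle of its mat with its white-banded rim up, and the timer must stay where it is.

Things in the scene. Friction and masses are not known exactly. Their poses are not given: they have to be found in the camera images.
- cutter_34: The smallest of four round pastry cutters: an upright blue nylon ring, open at top and bottom, 34 mm outer diameter, 45 mm tall, wall 2.5 mm, with a thin white band around its upper rim; 20 to 85 g. Loose, standing on the worktop (z = 0). Origin: centre of its underside; z up its axis.
- cutter_45: The second smallest of four round pastry cutters: an upright blue nylon ring, open at top and bottom, 45 mm outer diameter, 45 mm tall, wall 2.5 mm, with a thin white band around its upper rim; 20 to 85 g. Loose, standing on the worktop (z = 0). Origin: centre of its underside; z up its axis.
- cutter_56: The second largest of four round pastry cutters: an upright blue nylon ring, open at top and bottom, 56 mm outer diameter, 45 mm tall, wall 2.5 mm, with a thin white band around its upper rim; 20 to 85 g. Loose, standing on the worktop (z = 0). Origin: centre of its underside; z up its axis.
- cutter_67: The largest of four round pastry cutters: an upright blue nylon ring, open at top and bottom, 67 mm outer diameter, 45 mm tall, wall 2.5 mm, with a thin white band around its upper rim; 20 to 85 g. Loose, standing on the worktop (z = 0). Origin: centre of its underside; z up its axis.
- mat_a: One of four alike round red-brown mats in a straight row, 95 mm from centre to centre: the first, at the robot's right (-y). 80 mm diameter, 3 mm thick, white centre dot and edge line, on a fixed white board 120 x 500 mm, 10 mm thick lying across the table, up to 0.2 rad askew. Origin: centre of the mat's underside (the board's top, z = 10 mm); its top is 3 mm above that. y runs along the row towards the left-hand end, z up.
- mat_b: One of four alike round red-brown mats in a straight row, 95 mm from centre to centre: the second from the right-hand end (-y). 80 mm diameter, 3 mm thick, white centre dot and edge line, on a fixed white board 120 x 500 mm, 10 mm thick lying across the table, up to 0.2 rad askew. Origin: centre of the mat's underside (the board's top, z = 10 mm); its top is 3 mm above that. y runs along the row towards the left-hand end, z up.
- mat_c: One of four alike round red-brown mats in a straight row, 95 mm from centre to centre: the third from the right-hand end (-y). 80 mm diameter, 3 mm thick, white centre dot and edge line, on a fixed white board 120 x 500 mm, 10 mm thick lying across the table, up to 0.2 rad askew. Origin: centre of the mat's underside (the board's top, z = 10 mm); its top is 3 mm above that. y runs along the row towards the left-hand end, z up.
- mat_d: One of four alike round red-brown mats in a straight row, 95 mm from centre to centre: the last, at the left-hand end (+y). 80 mm diameter, 3 mm thick, white centre dot and edge line, on a fixed white board 120 x 500 mm, 10 mm thick lying across the table, up to 0.2 rad askew. Origin: centre of the mat's underside (the board's top, z = 10 mm); its top is 3 mm above that. y runs along the row towards the left-hand end, z up.
- timer: Yellow domed kitchen timer with a black knob on top, 56 mm diameter, 40 mm tall, 150 g, loose, standing on the board beyond one end of the row of mats, 72 mm from the centre of the end mat; a like-sized small white bowl stands beyond the other end. Which end has the timer varies. Origin: centre of its underside.

How it is judged:
By the outcome, as a careful person would: the job done as asked, in the order asked, and still so for the second after the job is handed in, with the robot touching nothing.
It also fails if it takes over 112 s, if anything falls off the work surface, if the arm or the gripper's body presses on something with over 40 N, if the wrist force passes 120 N, or if a joint passes its speed limit or range.

## Working session

There is one attempt and no reset: what is moved stays moved. The work goes in short steps, Python scripts to look and compute and a tool call to move; the robot and the scene stay as the last step left them, time stands still between calls to the robot, and variables do not carry over. Pictures are saved under pics/ and viewed, about 12 in all and at most 16, crops included, and the job is handed in when it is done.

Besides the shell and the picture viewer there is one more tool, called after "Call:" as name([rows], argument=value, ...), one row to a line, values as JSON. move_arm: Moves the arm, as the interface text tells. Its arguments: {"type":"object","properties":{"targets":{"type":"array"}},"required":["targets"]}

```bash
mkdir -p pics; ls; python3 - <<'E'
from rig import robot, vision, nets
import cv2
s=robot.observe();print(s['clock'],s['ee_pos'],s['orientation'],s['grip_width'])
for c in("top","scene"):
    cv2.imwrite(f"pics/{c}0.png",vision.camera(c)); k=vision.calibration(c);print(c,k)
for n in("cutter_34","cutter_45","cutter_56","cutter_67","mat_a","timer"):
    print(n,[(round(d['confidence'],2),[round(float(v),3) for v in d['at']]) for d in nets.boxes_of(n,"top")])
E
```

```text
pics
0.0 [0.23488074 0.57854836 0.24106196] [[-9.26517899e-01  3.76249405e-01 -9.83688051e-04]
 [ 3.76250615e-01  9.26516212e-01 -1.78415977e-03]
 [ 2.40113874e-04 -2.02316920e-03 -9.99997925e-01]] 0.9976768505302223
top {'intrinsics': array([[504.78102657,   0.        , 325.4342771 ],
       [  0.        , 504.78102657, 239.50683398],
       [  0.        ,   0.        ,   1.        ]]), 'rvec': array([ 2.18300651, -2.14110249,  0.08808151]), 'tvec': array([0.0009495 , 0.55441463, 0.91684599])}
scene {'intrinsics': array([[436.2224902 ,   0.        , 316.8500958 ],
       [  0.        , 436.2224902 , 239.74093396],
       [  0.        ,   0.        ,   1.        ]]), 'rvec': array([ 1.19440294,  2.5433282 , -0.76876391]), 'tvec': array([ 0.35002936, -0.34806007,  1.17848684])}
cutter_34 [(0.88, [0.438, 0.294, 0.035]), (0.82, [0.448, -0.129, 0.04]), (0.76, [0.428, -0.319, 0.033]), (0.63, [0.428, 0.09, 0.044])]
cutter_45 [(0.88, [0.438, 0.294, 0.035]), (0.82, [0.448, -0.129, 0.04]), (0.76, [0.428, -0.319, 0.033]), (0.63, [0.428, 0.09, 0.044])]
cutter_56 [(0.88, [0.438, 0.294, 0.035]), (0.82, [0.448, -0.129, 0.04]), (0.76, [0.428, -0.319, 0.033]), (0.63, [0.428, 0.09, 0.044])]
cutter_67 [(0.88, [0.438, 0.294, 0.035]), (0.82, [0.448, -0.129, 0.04]), (0.76, [0.428, -0.319, 0.033]), (0.63, [0.428, 0.09, 0.044])]
mat_a [(0.96, [0.665, -0.092, 0.013]), (0.83, [0.636, 0.091, 0.009]), (0.59, [0.646, -0.011, 0.009]), (0.55, [0.624, 0.183, 0.014])]
timer [(0.69, [0.664, -0.168, 0.04])]
```

View pics/top0.png

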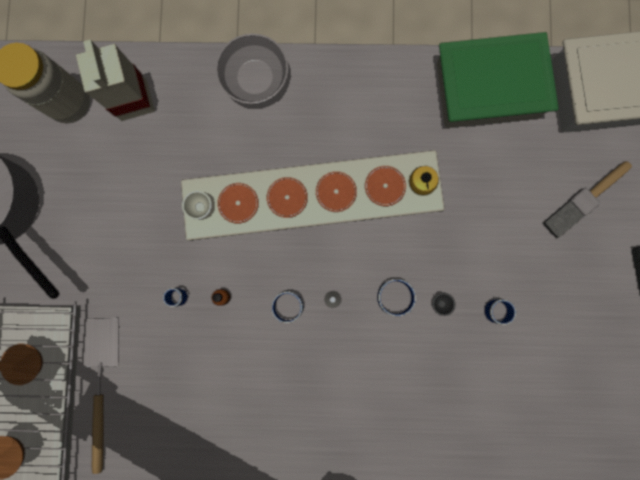

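View pics/scene0.png

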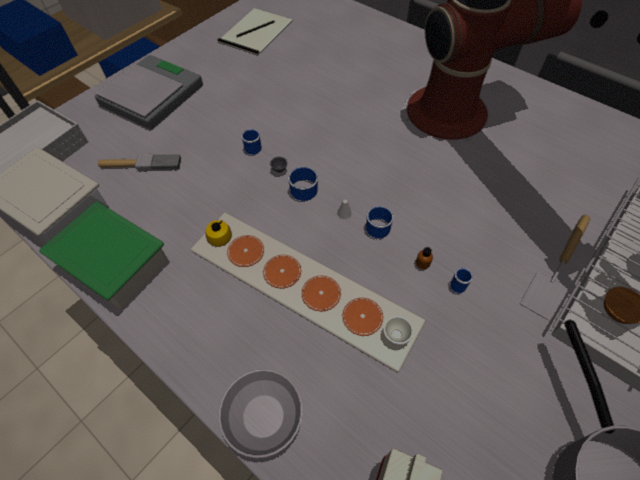

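The top view shows cutters at px (176,296)=34, (288,305)=56, (396,296)=67 and (500,311)=45. The mats are at (238,203) to (385,186). The timer is at the right (-y), beyond mat_a, so the order is a=34, b=45, c=56, d=67. Next I'll measure these positions more precisely.

```bash
cat > h.py <<'E'
import numpy as np, cv2
from rig import robot, vision, nets
from scipy.spatial.transform import Rotation as R
from scipy.optimize import least_squares
K=vision.calibration("top")
def proj(P): return cv2.projectPoints(np.asarray(P,float).reshape(-1,1,3),K["rvec"],K["tvec"],K["intrinsics"],None)[0].reshape(-1,2)
def unproj(uv,z):
    M=cv2.Rodrigues(K["rvec"])[0]; c=-M.T@K["tvec"]
    d=M.T@np.linalg.inv(K["intrinsics"])@[uv[0],uv[1],1]; return c+d*(z-c[2])/d[2]
T=np.linspace(0,2*np.pi,60)
def circ(x,y,z,r): return np.c_[x+r*np.cos(T),y+r*np.sin(T),z+0*T]
def hullmom(p):
    h=cv2.convexHull(p.astype(np.float32)); m=cv2.moments(h); return np.array([m['m10'],m['m01']])/m['m00'],m['m00']
def blobs(mask,minarea):
    cs,_=cv2.findContours(mask,cv2.RETR_EXTERNAL,cv2.CHAIN_APPROX_NONE)
    return [c[:,0] for c in cs if cv2.contourArea(cv2.convexHull(c))>minarea]
def fit(p,d,h,z0):
    c,a=hullmom(p)
    f=lambda v: hullmom(np.r_[proj(circ(v[0],v[1],z0,d/2)),proj(circ(v[0],v[1],z0+h,d/2))])[0]-c
    s=least_squares(f,unproj(c,z0+h/2)[:2],diff_step=1e-4)
    return s.x,a,hullmom(np.r_[proj(circ(*s.x,z0,d/2)),proj(circ(*s.x,z0+h,d/2))])[1]
def step(x,y,z,ang):
    """tool-frame shift (25mm units) and turn (6deg) to TCP x,y,z with tool y at world angle ang deg"""
    s=robot.observe(); O=s['orientation']; a=np.radians(ang)
    G=np.c_[[np.sin(a),-np.cos(a),0],[np.cos(a),np.sin(a),0],[0,0,-1]]
    print("t",s['clock'],"at",s['ee_pos'].round(4),"F",s['wrist_force'].round(1),"grip",round(s['grip_width'],3))
    print("shift now",(O.T@(np.array([x,y,z])-s['ee_pos'])/.025).round(2),"shift in goal axes",(G.T@(np.array([x,y,z])-s['ee_pos'])/.025).round(2),"turn",(R.from_matrix(O.T@G).as_rotvec(degrees=True)/6).round(2))
E
python3 - <<'E'
from h import *
im=cv2.imread("pics/top0.png"); hsv=cv2.cvtColor(im,cv2.COLOR_BGR2HSV)
m=cv2.inRange(hsv,(105,110,30),(130,255,255)); m=cv2.morphologyEx(m,cv2.MORPH_CLOSE,np.ones((5,5)))
m[:270]=0;m[340:]=0
for p in sorted(blobs(m,80),key=lambda p:p[:,0].mean()):
    d={176:.034,288:.056,396:.067,500:.045}; k=min(d,key=lambda k:abs(k-p[:,0].mean()))
    print(d[k],[np.round(v,4) for v in fit(p,d[k],.045,0)],p.min(0),p.max(0))
m=cv2.inRange(hsv,(0,100,60),(14,255,255)); m=cv2.morphologyEx(m,cv2.MORPH_CLOSE,np.ones((5,5)))
m[:150]=0;m[240:]=0
C=[]
for p in sorted(blobs(m,400),key=lambda p:-p[:,0].mean()):
    f=fit(p,.08,.001,.012);C.append(f[0]);print("mat",[np.round(v,4) for v in f])
C=np.array(C);d=C[3]-C[0];u=d/np.linalg.norm(d);print("spacing",np.linalg.norm(np.diff(C,axis=0),axis=1),"angle",np.degrees(np.arctan2(-u[0],u[1])))
print(np.round([C.mean(0)+u*.095*k for k in(-1.5,-.5,.5,1.5)],4))
for s in ((170,.034),):pass
c=im[270:340,150:530];cv2.imwrite("pics/c1.png",cv2.resize(c,None,fx=2.1,fy=2.1,interpolation=3))
step(.438,.294,.12,0)
E
```

```text
0.034 [array([0.4413, 0.301 ]), np.float64(80.5), np.float64(403.0085)] [165 290] [173 303]
0.045 [array([ 0.4303, -0.2921]), np.float64(98.0), np.float64(658.0642)] [485 301] [493 320]
0.045 [array([ 0.4271, -0.3246]), np.float64(163.0), np.float64(680.8811)] [502 302] [513 321]
mat [array([ 0.6617, -0.0999]), np.float64(1166.0), np.float64(1350.9778)]
mat [array([ 0.6495, -0.0062]), np.float64(1165.5), np.float64(1347.9964)]
mat [array([0.6365, 0.0878]), np.float64(1170.0), np.float64(1346.2913)]
mat [array([0.6237, 0.182 ]), np.float64(1167.5), np.float64(1345.3579)]
spacing [0.09445028 0.09492702 0.09503891] angle 7.6925337756452405
[[ 0.6619 -0.1003]
 [ 0.6492 -0.0061]
 [ 0.6365  0.088 ]
 [ 0.6238  0.1822]]
t 0.4 at [0.2351 0.579  0.2421] F [-0.1 -0.1 -0.2] grip 1.001Traceback (most recent call last):
  File "<stdin>", line 17, in <module>
  File "h.py", line 27, in step
    print("shift now",(O.T@(np.array([x,y,z])-s['ee_pos'])/.025).round(2),"shift in goal axes",(G.T@(np.array([x,y,z])-s['ee_pos'])/.025).round(2),"turn",(R.from_matrix(O.T@G).as_rotvec(degrees=True)/6).round(2))
                                                                                                                                                           ~~~~~~~~~~~~~^^^^^^^
  File "scipy/spatial/transform/_rotation.pyx", line 1143, in scipy.spatial.transform._rotation.Rotation.from_matrix
ValueError: Non-positive determinant (left-handed or null coordinate frame) in rotation matrix 0: [[-3.76293198e-01 -9.26500636e-01 -1.48044227e-05]
 [-9.26500595e-01  3.76293177e-01  3.03901459e-04]
 [ 2.75994091e-04 -1.28072358e-04  9.99999954e-01]].
```

```bash
sed -i 's/G=np.c_\[\[np.sin(a),-np.cos(a),0\]/G=np.c_[[-np.sin(a),np.cos(a),0]/' h.py; python3 - <<'E'
from h import *
im=cv2.imread("pics/top0.png"); b=im.astype(float); 
blue=cv2.GaussianBlur((b[...,0]-b[...,2]),(0,0),1.0)   # blueness
from scipy.ndimage import map_coordinates
from scipy.optimize import minimize
def samp(p): return map_coordinates(blue,[p[:,1],p[:,0]],order=1).mean()
for n,d,x,y in((34,.034,.438,.296),(56,.056,.428,.09),(67,.067,.448,-.129),(45,.045,.428,-.319)):
    r=d/2
    # area-based score: blueness just inside the visible outline minus just outside
    def cost(v):
        def ring(o):
            h=cv2.convexHull(np.r_[proj(circ(*v,0,r+o)),proj(circ(*v,.045,r+o))].astype(np.float32))[:,0]
            q=np.r_[h,h[:1]];l=np.r_[0,np.cumsum(np.linalg.norm(np.diff(q,axis=0),axis=1))];t=np.linspace(0,l[-1],200)
            return samp(np.c_[np.interp(t,l,q[:,0]),np.interp(t,l,q[:,1])])
        return -(ring(-.002)-ring(.003))
    G=[(cost((x+i,y+j)),x+i,y+j) for i in np.arange(-.012,.0121,.002) for j in np.arange(-.012,.0121,.002)]
    g=min(G); s=minimize(cost,g[1:],method="Nelder-Mead",options=dict(initial_simplex=[g[1:],(g[1]+.002,g[2]),(g[1],g[2]+.002)]))
    print(n,s.x.round(4),round(s.fun,1),round(g[0],1))
    for z,c in((0,(0,255,0)),(.045,(0,0,255))):
        x0=proj(circ(*s.x,z,r));
        globals().setdefault('big',cv2.resize(im[270:340,150:530],None,fx=2.1,fy=2.1,interpolation=cv2.INTER_CUBIC))
        cv2.polylines(big,[np.int32((x0-[150,270])*2.1+.5)],True,c,1)
cv2.imwrite("pics/c1.png",cv2.vconcat([big,cv2.resize(im[270:340,150:530],None,fx=2.1,fy=2.1,interpolation=cv2.INTER_CUBIC)]))
step(.438,.296,.16,0)
E
```

```text
34 [0.442  0.2903] -17.0 -17.0
56 [0.4287 0.0797] -14.3 -14.1
67 [ 0.45   -0.1196] -15.1 -15.0
45 [ 0.4282 -0.3111] -17.5 -17.5
t 0.4 at [0.2351 0.579  0.2421] F [-0.1 -0.1 -0.2] grip 1.001
shift now [-11.78  -7.43   3.29] shift in goal axes [-11.32   8.11   3.28] turn [-0.    0.   11.32]
```

View pics/c1.png

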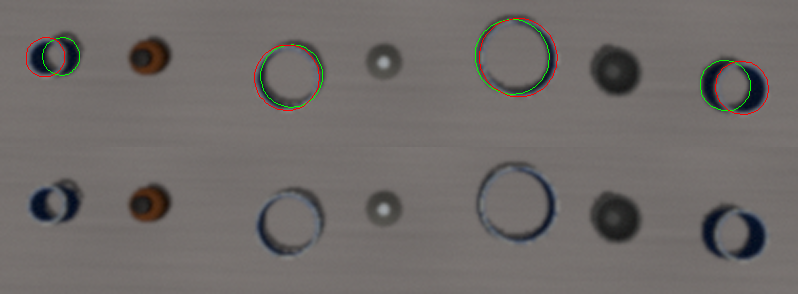

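The projected outlines sit on all four rings, so the positions are good to about 2 mm. Heading to cutter_34, with the jaws opening across the row.

Call:
move_arm([
  [[60, 0, 0, 0, 0, 0, 1], [60, 0, 0, 0, 0, 0, 1], [60, 0, 0, 0, 0, 0, 1], [60, 0, 0, 0, 0, 0, 1], [60, 0, 0, 0, 0, 0, 1], [60, 0, 0, 0, 0, 0, 1], [60, 0, 0, 0, 0, 0, 1], [60, 0, 0, 0, 0, 0, 1], [60, 0, 0, 0, 0, 0, 1], [60, 0, 0, 0, 0, 0, 1]],
])

```text
clock: 1.4
ee_pos: [0.2352, 0.579, 0.2423]
orientation: [[-0.133, 0.991, -0.0], [0.991, 0.133, -0.0], [-0.0, -0.0, -1.0]]
wrist_force: [0.1, -0.3, 0.2]
grip_width: 0.708
```

Call:
move_arm([
  [[60, -0.9, 0.475, 0.32, 0, 0, 0], [60, -0.9, 0.475, 0.32, 0, 0, 0], [60, -0.9, 0.475, 0.32, 0, 0, 0], [60, -0.9, 0.475, 0.32, 0, 0, 0], [60, -0.9, 0.475, 0.32, 0, 0, 0], [60, -0.9, 0.475, 0.32, 0, 0, 0], [60, -0.9, 0.475, 0.32, 0, 0, 0], [60, -0.9, 0.475, 0.32, 0, 0, 0], [60, -0.9, 0.475, 0.32, 0, 0, 0], [60, -0.9, 0.475, 0.32, 0, 0, 0], [60, -0.9, 0.475, 0.32, 0, 0, 0], [60, -0.9, 0.475, 0.32, 0, 0, 0], [60, -0.9, 0.475, 0.32, 0, 0, 0], [60, -0.9, 0.475, 0.32, 0, 0, 0], [60, 0, 0, 0, 0, 0, 0], [60, 0, 0, 0, 0, 0, 0]],
])

```text
clock: 3.0
ee_pos: [0.4431, 0.2898, 0.1303]
orientation: [[-0.136, 0.991, -0.0], [0.991, 0.136, 0.0], [0.0, -0.0, -1.0]]
wrist_force: [-0.4, 0.1, 0.5]
grip_width: 0.699
```

```bash
cat >> h.py <<'E'
W=vision.calibration("wrist")
def wproj(P,s):
    P=np.asarray(P,float); t=(P-s['ee_pos'])@s['orientation']; M=W["mount"]; c=(t-M[:3,3])@M[:3,:3]
    r=np.hypot(c[:,0],c[:,1]); th=np.arctan2(r,c[:,2]); k=W["intrinsics"]
    return np.c_[k[0,2]+k[0,0]*th*c[:,0]/r,k[1,2]+k[1,1]*th*c[:,1]/r]
def wview(name,items):
    s=robot.observe(); im=vision.camera("wrist")
    for x,y,z,d,c in items: cv2.polylines(im,[np.int32(wproj(circ(x,y,z,d/2),s)+.5)],True,c,1)
    cv2.imwrite(f"pics/{name}.png",im)
E
python3 - <<'E'
from h import *
step(.442,.290,.022,7.7)
wview("w1",[(.442,.290,0,.034,(0,255,0)),(.442,.290,.045,.034,(0,0,255))])
E
```

```text
t 3.0 at [0.4431 0.2898 0.1303] F [-0.4  0.1  0.5] grip 0.699
shift now [ 0.01 -0.04  4.33] shift in goal axes [ 0.02 -0.04  4.33] turn [-0.   -0.    0.02]
```

View pics/w1.png

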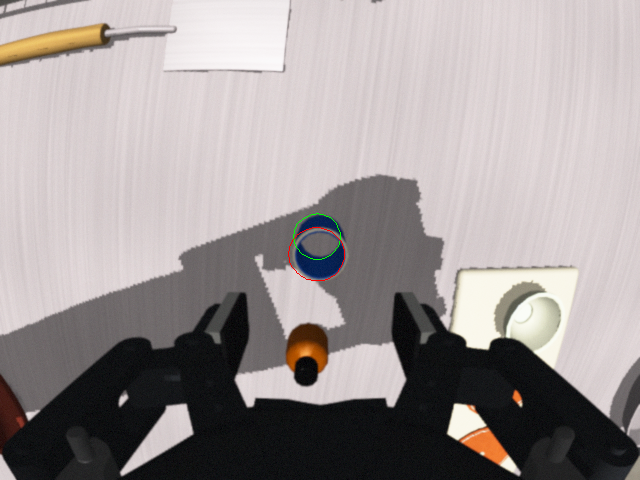

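The wrist view confirms cutter_34: its rim is near (319,254), under the red outline. Descending to grasp and lift.

Call:
move_arm([
  [[60, 0, 0, 0.866, 0, 0, 0], [60, 0, 0, 0.866, 0, 0, 0], [60, 0, 0, 0.866, 0, 0, 0], [60, 0, 0, 0.866, 0, 0, 0], [60, 0, 0, 0.866, 0, 0, 0], [60, 0, 0, 0, 0, 0, 0], [60, 0, 0, 0, 0, 0, 0], [20, 0, 0, 0, 0, 0, 0], [20, 0, 0, 0, 0, 0, 0], [20, 0, 0, 0, 0, 0, 0], [20, 0, 0, 0, 0, 0, 0], [20, 0, 0, 0, 0, 0, 0], [20, 0, 0, 0, 0, 0, 0], [20, 0, 0, 0, 0, 0, 0]],
])

```text
clock: 4.45
ee_pos: [0.4444, 0.2907, 0.0241]
orientation: [[-0.137, 0.991, 0.003], [0.991, 0.137, 0.002], [0.001, 0.003, -1.0]]
wrist_force: [-1.7, 0.9, 6.0]
grip_width: 0.381
```

```bash
python3 - <<'E'
from h import *
step(.6619,-.1003,.035,7.7)
E
```

```text
t 4.45 at [0.4444 0.2907 0.0241] F [-1.7  0.9  6. ] grip 0.381
shift now [-16.68   6.47  -0.44] shift in goal axes [-16.66   6.52  -0.43] turn [ 0.03 -0.01  0.03]
```

Call:
move_arm([
  [[20, 0, 0, -0.5, 0, 0, 0], [20, 0, 0, -0.8, 0, 0, 0], [20, 0, 0, -1, 0, 0, 0], [20, 0, 0, -1, 0, 0, 0], [20, 0, 0, -0.6, 0, 0, 0]],
])

```text
clock: 4.95
ee_pos: [0.4441, 0.2903, 0.1226]
orientation: [[-0.137, 0.991, 0.003], [0.991, 0.137, 0.002], [0.001, 0.004, -1.0]]
wrist_force: [0.5, -0.4, 0.4]
grip_width: 0.38
```

Call:
move_arm([
  [[20, -0.926, 0.362, 0, 0, 0, 0], [20, -0.926, 0.362, 0, 0, 0, 0], [20, -0.926, 0.362, 0, 0, 0, 0], [20, -0.926, 0.362, 0, 0, 0, 0], [20, -0.926, 0.362, 0, 0, 0, 0], [20, -0.926, 0.362, 0, 0, 0, 0], [20, -0.926, 0.362, 0, 0, 0, 0], [20, -0.926, 0.362, 0, 0, 0, 0], [20, -0.926, 0.362, 0, 0, 0, 0], [20, -0.926, 0.362, 0, 0, 0, 0], [20, -0.926, 0.362, 0, 0, 0, 0], [20, -0.926, 0.362, 0, 0, 0, 0], [20, -0.926, 0.362, 0, 0, 0, 0], [20, -0.926, 0.362, 0, 0, 0, 0], [20, -0.926, 0.362, 0, 0, 0, 0], [20, -0.926, 0.362, 0, 0, 0, 0], [20, -0.926, 0.362, 0, 0, 0, 0], [20, -0.926, 0.362, 0, 0, 0, 0], [20, 0, 0, 0, 0, 0, 0], [20, 0, 0, 0, 0, 0, 0]],
])

```text
clock: 6.95
ee_pos: [0.6614, -0.1007, 0.1193]
orientation: [[-0.136, 0.991, -0.001], [0.991, 0.136, 0.001], [0.001, -0.001, -1.0]]
wrist_force: [-0.6, 0.4, 0.0]
grip_width: 0.378
```

```bash
python3 - <<'E'
from h import *
step(.6619,-.1003,.037,7.7)
z=robot.observe()['ee_pos'][2]-.0241
wview("w2",[(.6619,-.1003,.013,.08,(0,255,0)),(.6619,-.1003,z,.034,(0,255,255)),(.6619,-.1003,z+.045,.034,(0,0,255))])
E
```

```text
t 6.95 at [ 0.6614 -0.1007  0.1193] F [-0.6  0.4  0. ] grip 0.378
shift now [0.01 0.02 3.29] shift in goal axes [0.01 0.02 3.29] turn [-0.01 -0.01  0.02]
```

View pics/w2.png

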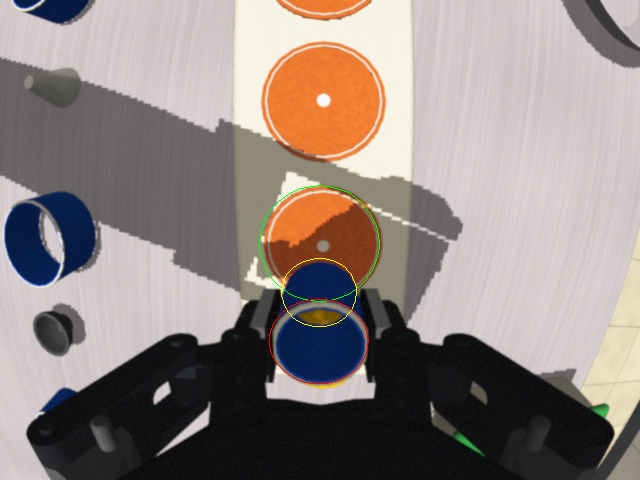

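The mat dot is at (323,246) against a predicted (320,244). I'll shift about 2 mm in +x and 1 mm in -y, lower, release and rise.

Call:
move_arm([
  [[20, -0.03, 0.07, 0.8, 0, 0, 0], [20, 0, 0, 0.8, 0, 0, 0], [20, 0, 0, 0.8, 0, 0, 0], [20, 0, 0, 0.5, 0, 0, 0], [20, 0, 0, 0.2, 0, 0, 0], [20, 0, 0, 0.15, 0, 0, 0], [20, 0, 0, 0, 0, 0, 0], [20, 0, 0, 0, 0, 0, 0]],
])

```text
clock: 7.8
ee_pos: [0.6643, -0.1011, 0.0394]
orientation: [[-0.137, 0.991, 0.002], [0.991, 0.137, -0.0], [-0.001, 0.002, -1.0]]
wrist_force: [0.0, -0.8, 0.0]
grip_width: 0.382
```

Call:
move_arm([
  [[65, 0, 0, 0, 0, 0, 0], [65, 0, 0, 0, 0, 0, 0], [65, 0, 0, 0, 0, 0, 0], [65, 0, 0, 0, 0, 0, 0], [65, 0, 0, 0, 0, 0, 0], [65, 0, 0, 0, 0, 0, 0], [65, 0, 0, -0.8, 0, 0, 0], [65, 0, 0, -1, 0, 0, 0], [65, 0, 0, -1, 0, 0, 0], [65, 0, 0, -0.8, 0, 0, 0], [65, 0, 0, 0, 0, 0, 0]],
])

```text
clock: 8.9
ee_pos: [0.6659, -0.1016, 0.1326]
orientation: [[-0.137, 0.99, 0.007], [0.991, 0.137, -0.002], [-0.003, 0.007, -1.0]]
wrist_force: [-0.1, 0.0, 0.4]
grip_width: 0.759
```

```bash
python3 - <<'E'
from h import *
step(.4282,-.3111,.13,7.7)
wview("w3",[(.663,-.101,.013,.034,(0,255,0)),(.663,-.101,.058,.034,(0,0,255))])
E
```

```text
t 8.9 at [ 0.6659 -0.1016  0.1326] F [-0.1  0.   0.4] grip 0.759
shift now [ -6.99 -10.57   0.05] shift in goal axes [ -7.03 -10.55   0.11] turn [0.06 0.03 0.03]
```

View pics/w3.png

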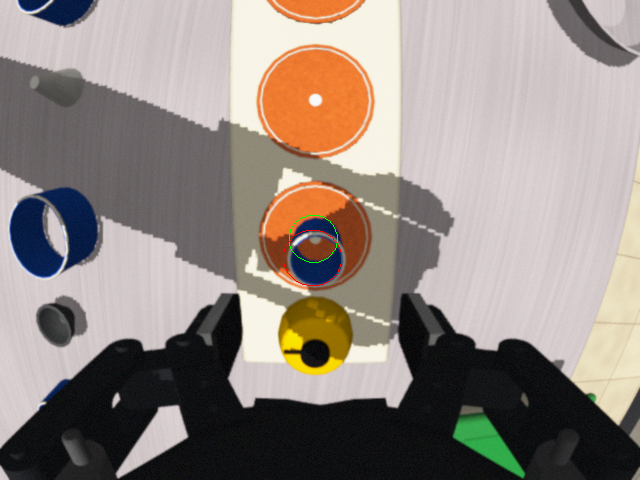

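cutter_34 is standing centred on mat_a: its base is at (314,239) and the mat centre at (315,238). The timer hasn't moved. Next is cutter_45.

Call:
move_arm([
  [[72, -0.585, -0.88, 0, 0, 0, 0], [72, -0.585, -0.88, 0, 0, 0, 0], [72, -0.585, -0.88, 0, 0, 0, 0], [72, -0.585, -0.88, 0, 0, 0, 0], [72, -0.585, -0.88, 0, 0, 0, 0], [72, -0.585, -0.88, 0, 0, 0, 0], [72, -0.585, -0.88, 0, 0, 0, 0], [72, -0.585, -0.88, 0, 0, 0, 0], [72, -0.585, -0.88, 0, 0, 0, 0], [72, -0.585, -0.88, 0, 0, 0, 0], [72, -0.585, -0.88, 0, 0, 0, 0], [72, -0.585, -0.88, 0, 0, 0, 0], [72, 0, 0, 0, 0, 0, 0], [72, 0, 0, 0, 0, 0, 0]],
])

```text
clock: 10.35
ee_pos: [0.4254, -0.3106, 0.1267]
orientation: [[-0.136, 0.991, -0.001], [0.991, 0.136, 0.002], [0.002, -0.001, -1.0]]
wrist_force: [0.4, 0.6, -1.0]
grip_width: 0.841
```

```bash
python3 - <<'E'
from h import *
step(.4282,-.3111,.025,7.7)
wview("w4",[(.4282,-.3111,0,.045,(0,255,0)),(.4282,-.3111,.045,.045,(0,0,255))])
E
```

```text
t 10.35 at [ 0.4254 -0.3106  0.1267] F [ 0.4  0.6 -1. ] grip 0.841
shift now [-0.04  0.11  4.07] shift in goal axes [-0.03  0.11  4.07] turn [-0.01 -0.02  0.02]
```

View pics/w4.png

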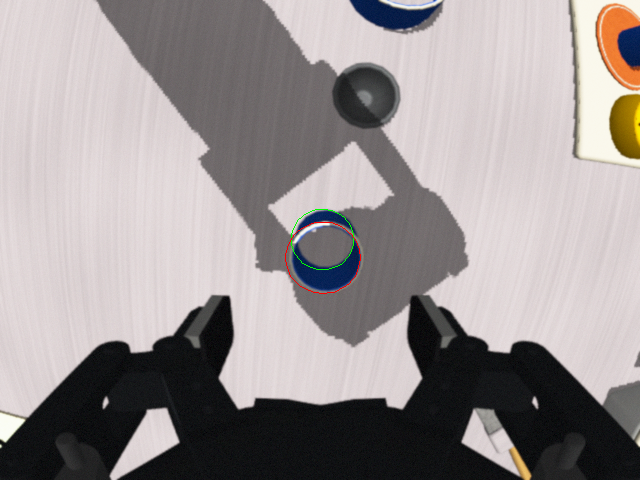

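The rim is at (326,257), about 2 mm to +x of the outline; correcting for that and grasping.

Call:
move_arm([
  [[72, -0.03, 0.2, 0.8, 0, 0, 0], [72, 0, 0, 0.85, 0, 0, 0], [72, 0, 0, 0.85, 0, 0, 0], [72, 0, 0, 0.85, 0, 0, 0], [72, 0, 0, 0.7, 0, 0, 0], [72, 0, 0, 0, 0, 0, 0], [72, 0, 0, 0, 0, 0, 0], [30, 0, 0, 0, 0, 0, 0], [30, 0, 0, 0, 0, 0, 0], [30, 0, 0, 0, 0, 0, 0], [30, 0, 0, 0, 0, 0, 0], [30, 0, 0, 0, 0, 0, 0], [30, 0, 0, 0, 0, 0, 0]],
])

```text
clock: 11.7
ee_pos: [0.4324, -0.3121, 0.0288]
orientation: [[-0.137, 0.991, 0.003], [0.991, 0.137, -0.002], [-0.002, 0.002, -1.0]]
wrist_force: [0.1, 0.6, 6.3]
grip_width: 0.498
```

Call:
move_arm([
  [[30, 0, 0, -0.5, 0, 0, 0], [30, 0, 0, -0.8, 0, 0, 0], [30, 0, 0, -1, 0, 0, 0], [30, 0, 0, -1, 0, 0, 0], [30, 0, 0, -0.7, 0, 0, 0], [30, 0, 0, 0, 0, 0, 0]],
])

```text
clock: 12.3
ee_pos: [0.4326, -0.3126, 0.1307]
orientation: [[-0.137, 0.991, 0.004], [0.991, 0.137, -0.004], [-0.005, 0.004, -1.0]]
wrist_force: [0.5, -1.0, -0.4]
grip_width: 0.502
```

```bash
python3 - <<'E'
from h import *
step(.6508,-.0065,.13,7.7)
E
```

```text
t 12.3 at [ 0.4326 -0.3126  0.1307] F [ 0.5 -1.  -0.4] grip 0.502
shift now [1.093e+01 1.033e+01 1.000e-02] shift in goal axes [10.96 10.29  0.03] turn [0.04 0.05 0.03]
```

Call:
move_arm([
  [[30, 0.91, 0.86, 0, 0, 0, 0], [30, 0.91, 0.86, 0, 0, 0, 0], [30, 0.91, 0.86, 0, 0, 0, 0], [30, 0.91, 0.86, 0, 0, 0, 0], [30, 0.91, 0.86, 0, 0, 0, 0], [30, 0.91, 0.86, 0, 0, 0, 0], [30, 0.91, 0.86, 0, 0, 0, 0], [30, 0.91, 0.86, 0, 0, 0, 0], [30, 0.91, 0.86, 0, 0, 0, 0], [30, 0.91, 0.86, 0, 0, 0, 0], [30, 0.91, 0.86, 0, 0, 0, 0], [30, 0.91, 0.86, 0, 0, 0, 0], [30, 0, 0, 0, 0, 0, 0], [30, 0, 0, 0, 0, 0, 0]],
])

```text
clock: 13.7
ee_pos: [0.6485, -0.0049, 0.1255]
orientation: [[-0.139, 0.99, -0.003], [0.99, 0.139, -0.0], [0.0, -0.003, -1.0]]
wrist_force: [-0.9, 0.2, -0.1]
grip_width: 0.505
```

```bash
python3 - <<'E'
from h import *
step(.6508,-.0065,.042,7.7)
p=robot.observe()['ee_pos'];z=p[2]-.0288
wview("w5",[(.6508,-.0065,.013,.08,(0,255,0)),(p[0],p[1],z+.045,.045,(0,0,255))])
E
```

```text
t 13.7 at [ 0.6485 -0.0049  0.1255] F [-0.9  0.2 -0.1] grip 0.505
shift now [-0.08  0.09  3.34] shift in goal axes [-0.08  0.08  3.34] turn [-0.02 -0.    0.04]
```

View pics/w5.png

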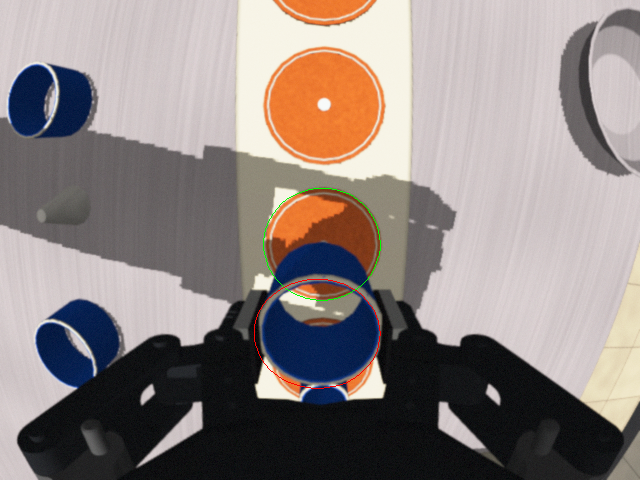

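The mat outline and the held ring both match the predictions; placing cutter_45.

Call:
move_arm([
  [[30, -0.08, 0.07, 0.8, 0, 0, 0], [30, 0, 0, 0.8, 0, 0, 0], [30, 0, 0, 0.8, 0, 0, 0], [30, 0, 0, 0.5, 0, 0, 0], [30, 0, 0, 0.25, 0, 0, 0], [30, 0, 0, 0.2, 0, 0, 0], [30, 0, 0, 0, 0, 0, 0], [30, 0, 0, 0, 0, 0, 0]],
])

```text
clock: 14.55
ee_pos: [0.6519, -0.0072, 0.0442]
orientation: [[-0.137, 0.991, 0.001], [0.991, 0.137, -0.0], [-0.0, 0.001, -1.0]]
wrist_force: [0.4, 0.5, -0.4]
grip_width: 0.505
```

Call:
move_arm([
  [[75, 0, 0, 0, 0, 0, 0], [75, 0, 0, 0, 0, 0, 0], [75, 0, 0, 0, 0, 0, 0], [75, 0, 0, 0, 0, 0, 0], [75, 0, 0, 0, 0, 0, 0], [75, 0, 0, 0, 0, 0, 0], [75, 0, 0, -0.8, 0, 0, 0], [75, 0, 0, -1, 0, 0, 0], [75, 0, 0, -1, 0, 0, 0], [75, 0, 0, -0.8, 0, 0, 0], [75, 0, 0, 0, 0, 0, 0]],
])

```text
clock: 15.65
ee_pos: [0.6537, -0.0073, 0.1375]
orientation: [[-0.137, 0.99, 0.007], [0.991, 0.137, -0.001], [-0.002, 0.007, -1.0]]
wrist_force: [1.4, -0.2, 0.4]
grip_width: 0.876
```

```bash
python3 - <<'E'
from h import *
step(.4295,.0797,.13,7.7)
E
```

```text
t 15.65 at [ 0.6537 -0.0073  0.1375] F [ 1.4 -0.2  0.4] grip 0.876
shift now [ 4.68 -8.41  0.23] shift in goal axes [ 4.65 -8.42  0.3 ] turn [0.07 0.02 0.03]
```

Call:
move_arm([
  [[85, 0.465, -0.84, 0.03, 0, 0, 0], [85, 0.465, -0.84, 0.03, 0, 0, 0], [85, 0.465, -0.84, 0.03, 0, 0, 0], [85, 0.465, -0.84, 0.03, 0, 0, 0], [85, 0.465, -0.84, 0.03, 0, 0, 0], [85, 0.465, -0.84, 0.03, 0, 0, 0], [85, 0.465, -0.84, 0.03, 0, 0, 0], [85, 0.465, -0.84, 0.03, 0, 0, 0], [85, 0.465, -0.84, 0.03, 0, 0, 0], [85, 0.465, -0.84, 0.03, 0, 0, 0], [85, 0, 0, 0, 0, 0, 0], [85, 0, 0, 0, 0, 0, 0]],
])

```text
clock: 16.85
ee_pos: [0.4268, 0.0793, 0.1249]
orientation: [[-0.138, 0.99, -0.001], [0.99, 0.138, -0.0], [-0.0, -0.001, -1.0]]
wrist_force: [0.6, -0.4, -0.3]
grip_width: 0.998
```

```bash
python3 - <<'E'
from h import *
step(.4295,.0797,.025,7.7)
wview("w6",[(.4295,.0797,0,.056,(0,255,0)),(.4295,.0797,.045,.056,(0,0,255)),(.6508,-.0065,.013,.045,(0,255,0)),(.6508,-.0065,.058,.045,(0,0,255))])
E
```

```text
t 16.85 at [0.4268 0.0793 0.1249] F [ 0.6 -0.4 -0.3] grip 0.998
shift now [0.   0.11 4.  ] shift in goal axes [0.   0.11 4.  ] turn [-0.01  0.    0.04]
```

View pics/w6.png

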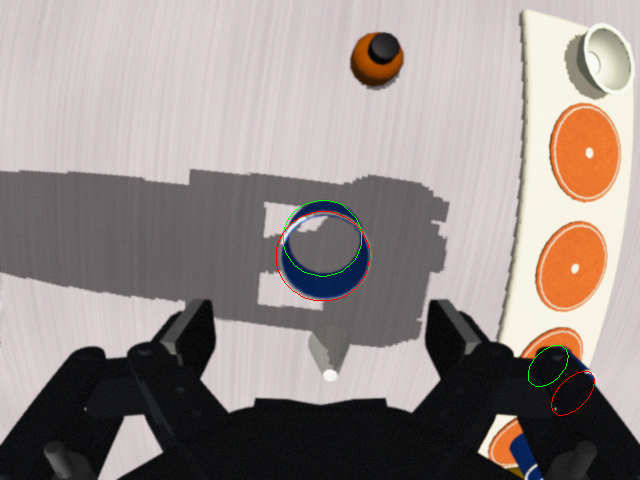

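The rim matches at (324,257); grasping cutter_56.

Call:
move_arm([
  [[85, 0, 0.14, 0.8, 0, 0, 0], [85, 0, 0, 0.85, 0, 0, 0], [85, 0, 0, 0.85, 0, 0, 0], [85, 0, 0, 0.85, 0, 0, 0], [85, 0, 0, 0.65, 0, 0, 0], [85, 0, 0, 0, 0, 0, 0], [85, 0, 0, 0, 0, 0, 0], [40, 0, 0, 0, 0, 0, 0], [40, 0, 0, 0, 0, 0, 0], [40, 0, 0, 0, 0, 0, 0], [40, 0, 0, 0, 0, 0, 0], [40, 0, 0, 0, 0, 0, 0], [40, 0, 0, 0, 0, 0, 0]],
])

```text
clock: 18.2
ee_pos: [0.4323, 0.0797, 0.0274]
orientation: [[-0.137, 0.991, 0.003], [0.991, 0.137, -0.0], [-0.001, 0.003, -1.0]]
wrist_force: [-0.2, -0.5, 5.5]
grip_width: 0.629
```

Call:
move_arm([
  [[40, 0, 0, -0.5, 0, 0, 0], [40, 0, 0, -0.8, 0, 0, 0], [40, 0, 0, -1, 0, 0, 0], [40, 0, 0, -1, 0, 0, 0], [40, 0, 0, -0.7, 0, 0, 0], [40, 0, 0, 0, 0, 0, 0]],
])

```text
clock: 18.8
ee_pos: [0.4327, 0.0798, 0.1293]
orientation: [[-0.138, 0.99, 0.006], [0.99, 0.138, 0.0], [-0.001, 0.006, -1.0]]
wrist_force: [-0.0, -0.1, 0.1]
grip_width: 0.628
```

```bash
python3 - <<'E'
from h import *
step(.638,.0877,.13,7.7)
E
```

```text
t 18.8 at [0.4327 0.0798 0.1293] F [-0.  -0.1  0.1] grip 0.628
shift now [-0.82  8.18  0.02] shift in goal axes [-0.79  8.18 -0.03] turn [0.06 0.01 0.03]
```

Call:
move_arm([
  [[40, -0.08, 0.82, 0, 0, 0, 0], [40, -0.08, 0.82, 0, 0, 0, 0], [40, -0.08, 0.82, 0, 0, 0, 0], [40, -0.08, 0.82, 0, 0, 0, 0], [40, -0.08, 0.82, 0, 0, 0, 0], [40, -0.08, 0.82, 0, 0, 0, 0], [40, -0.08, 0.82, 0, 0, 0, 0], [40, -0.08, 0.82, 0, 0, 0, 0], [40, -0.08, 0.82, 0, 0, 0, 0], [40, -0.08, 0.82, 0, 0, 0, 0], [40, 0, 0, 0, 0, 0, 0], [40, 0, 0, 0, 0, 0, 0]],
])

```text
clock: 20.0
ee_pos: [0.6355, 0.0881, 0.1243]
orientation: [[-0.137, 0.991, -0.003], [0.991, 0.137, -0.0], [0.0, -0.003, -1.0]]
wrist_force: [-0.0, 0.0, -1.3]
grip_width: 0.632
```

```bash
python3 - <<'E'
from h import *
step(.638,.0877,.0404,7.7)
p=robot.observe()['ee_pos'];z=p[2]-.0274
wview("w7",[(.638,.0877,.013,.08,(0,255,0)),(p[0],p[1],z+.045,.056,(0,0,255))])
E
```

```text
t 20.0 at [0.6355 0.0881 0.1243] F [-0.   0.  -1.3] grip 0.632
shift now [-0.03  0.11  3.36] shift in goal axes [-0.03  0.1   3.36] turn [-0.03 -0.    0.03]
```

View pics/w7.png

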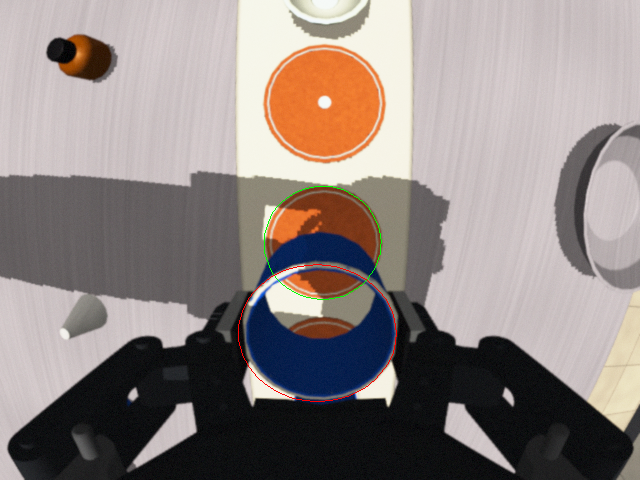

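The held ring and the mat line up; placing cutter_56.

Call:
move_arm([
  [[40, -0.04, 0.08, 0.8, 0, 0, 0], [40, 0, 0, 0.8, 0, 0, 0], [40, 0, 0, 0.8, 0, 0, 0], [40, 0, 0, 0.5, 0, 0, 0], [40, 0, 0, 0.3, 0, 0, 0], [40, 0, 0, 0.2, 0, 0, 0], [40, 0, 0, 0, 0, 0, 0], [40, 0, 0, 0, 0, 0, 0]],
])

```text
clock: 20.85
ee_pos: [0.6394, 0.0874, 0.0417]
orientation: [[-0.137, 0.991, 0.002], [0.991, 0.137, 0.0], [-0.0, 0.002, -1.0]]
wrist_force: [-1.1, 0.2, -1.0]
grip_width: 0.63
```

Call:
move_arm([
  [[80, 0, 0, 0, 0, 0, 0], [80, 0, 0, 0, 0, 0, 0], [80, 0, 0, 0, 0, 0, 0], [80, 0, 0, 0, 0, 0, 0], [80, 0, 0, 0, 0, 0, 0], [80, 0, 0, 0, 0, 0, 0], [80, 0, 0, -0.8, 0, 0, 0], [80, 0, 0, -1, 0, 0, 0], [80, 0, 0, -1, 0, 0, 0], [80, 0, 0, -0.8, 0, 0, 0], [80, 0, 0, 0, 0, 0, 0]],
])

```text
clock: 21.95
ee_pos: [0.6411, 0.0874, 0.135]
orientation: [[-0.137, 0.99, 0.007], [0.991, 0.137, 0.0], [-0.001, 0.007, -1.0]]
wrist_force: [-0.7, 0.2, 0.4]
grip_width: 0.942
```

```bash
python3 - <<'E'
from h import *
step(.451,-.1196,.13,7.7)
E
```

```text
t 21.95 at [0.6411 0.0874 0.135 ] F [-0.7  0.2  0.4] grip 0.942
shift now [-7.16 -8.67  0.14] shift in goal axes [-7.19 -8.65  0.2 ] turn [0.07 0.01 0.03]
```

Call:
move_arm([
  [[85, -0.72, -0.865, 0.02, 0, 0, 0], [85, -0.72, -0.865, 0.02, 0, 0, 0], [85, -0.72, -0.865, 0.02, 0, 0, 0], [85, -0.72, -0.865, 0.02, 0, 0, 0], [85, -0.72, -0.865, 0.02, 0, 0, 0], [85, -0.72, -0.865, 0.02, 0, 0, 0], [85, -0.72, -0.865, 0.02, 0, 0, 0], [85, -0.72, -0.865, 0.02, 0, 0, 0], [85, -0.72, -0.865, 0.02, 0, 0, 0], [85, -0.72, -0.865, 0.02, 0, 0, 0], [85, 0, 0, 0, 0, 0, 0], [85, 0, 0, 0, 0, 0, 0], [85, 0, 0, 0, 0, 0, 0]],
])

```text
clock: 23.25
ee_pos: [0.4494, -0.1201, 0.1253]
orientation: [[-0.138, 0.99, -0.0], [0.99, 0.138, 0.001], [0.001, -0.0, -1.0]]
wrist_force: [-0.6, 0.0, 0.1]
grip_width: 0.995
```

```bash
python3 - <<'E'
from h import *
step(.451,-.1196,.025,7.7)
wview("w8",[(.451,-.1196,0,.067,(0,255,0)),(.451,-.1196,.045,.067,(0,0,255))])
E
```

```text
t 23.25 at [ 0.4494 -0.1201  0.1253] F [-0.6  0.   0.1] grip 0.995
shift now [0.01 0.07 4.01] shift in goal axes [0.01 0.07 4.01] turn [-0.   -0.01  0.04]
```

View pics/w8.png

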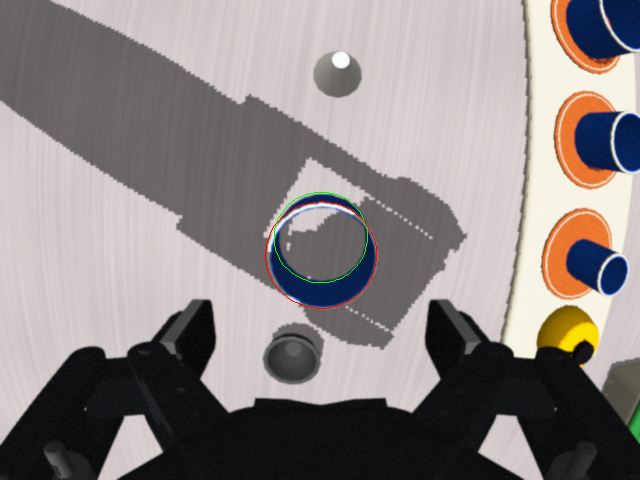

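The rim is centred at (322,255), matching the outline. There is about 9 mm of clearance on each side, so I'm grasping cutter_67.

Call:
move_arm([
  [[85, 0, 0.01, 0.8, 0, 0, 0], [85, 0, 0, 0.85, 0, 0, 0], [85, 0, 0, 0.85, 0, 0, 0], [85, 0, 0, 0.85, 0, 0, 0], [85, 0, 0, 0.65, 0, 0, 0], [85, 0, 0, 0, 0, 0, 0], [85, 0, 0, 0, 0, 0, 0], [50, 0, 0, 0, 0, 0, 0], [50, 0, 0, 0, 0, 0, 0], [50, 0, 0, 0, 0, 0, 0], [50, 0, 0, 0, 0, 0, 0], [50, 0, 0, 0, 0, 0, 0], [50, 0, 0, 0, 0, 0, 0]],
])

```text
clock: 24.6
ee_pos: [0.4511, -0.1212, 0.0278]
orientation: [[-0.137, 0.991, 0.004], [0.991, 0.137, -0.001], [-0.002, 0.003, -1.0]]
wrist_force: [0.7, 0.8, 5.7]
grip_width: 0.756
```

Call:
move_arm([
  [[50, 0, 0, -0.5, 0, 0, 0], [50, 0, 0, -0.8, 0, 0, 0], [50, 0, 0, -1, 0, 0, 0], [50, 0, 0, -1, 0, 0, 0], [50, 0, 0, -0.9, 0, 0, 0], [50, 0, 0, 0, 0, 0, 0]],
])

```text
clock: 25.2
ee_pos: [0.4516, -0.1216, 0.135]
orientation: [[-0.137, 0.99, 0.007], [0.991, 0.137, -0.003], [-0.004, 0.006, -1.0]]
wrist_force: [-0.2, -0.3, -0.1]
grip_width: 0.758
```

```bash
python3 - <<'E'
from h import *
step(.6255,.182,.13,7.7)
E
```

```text
t 25.2 at [ 0.4516 -0.1216  0.135 ] F [-0.2 -0.3 -0.1] grip 0.758
shift now [11.07  8.56  0.21] shift in goal axes [11.1   8.52  0.2 ] turn [0.06 0.04 0.03]
```

Call:
move_arm([
  [[50, 0.925, 0.71, 0, 0, 0, 0], [50, 0.925, 0.71, 0, 0, 0, 0], [50, 0.925, 0.71, 0, 0, 0, 0], [50, 0.925, 0.71, 0, 0, 0, 0], [50, 0.925, 0.71, 0, 0, 0, 0], [50, 0.925, 0.71, 0, 0, 0, 0], [50, 0.925, 0.71, 0, 0, 0, 0], [50, 0.925, 0.71, 0, 0, 0, 0], [50, 0.925, 0.71, 0, 0, 0, 0], [50, 0.925, 0.71, 0, 0, 0, 0], [50, 0.925, 0.71, 0, 0, 0, 0], [50, 0.925, 0.71, 0, 0, 0, 0], [50, 0, 0, 0, 0, 0, 0], [50, 0, 0, 0, 0, 0, 0]],
])

```text
clock: 26.6
ee_pos: [0.6214, 0.1836, 0.1291]
orientation: [[-0.138, 0.99, -0.003], [0.99, 0.138, -0.001], [-0.001, -0.003, -1.0]]
wrist_force: [-1.0, -0.1, -0.3]
grip_width: 0.758
```

```bash
python3 - <<'E'
from h import *
step(.6255,.182,.0408,7.7)
p=robot.observe()['ee_pos'];z=p[2]-.0278
wview("w9",[(.6255,.182,.013,.08,(0,255,0)),(p[0],p[1],z+.045,.067,(0,0,255))])
E
```

```text
t 26.6 at [0.6214 0.1836 0.1291] F [-1.  -0.1 -0.3] grip 0.758
shift now [-0.08  0.17  3.53] shift in goal axes [-0.08  0.16  3.53] turn [-0.03  0.01  0.04]
```

View pics/w9.png

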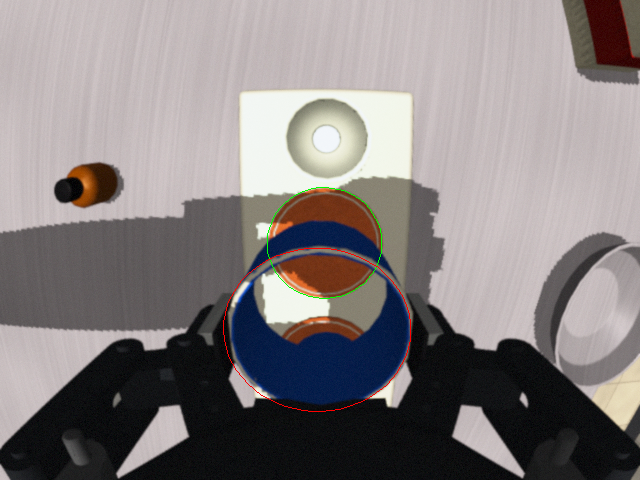

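Call:
move_arm([
  [[50, -0.08, 0.11, 0.8, 0, 0, 0], [50, 0, 0, 0.8, 0, 0, 0], [50, 0, 0, 0.8, 0, 0, 0], [50, 0, 0, 0.6, 0, 0, 0], [50, 0, 0, 0.35, 0, 0, 0], [50, 0, 0, 0.22, 0, 0, 0], [50, 0, 0, 0, 0, 0, 0], [50, 0, 0, 0, 0, 0, 0]],
])

```text
clock: 27.45
ee_pos: [0.626, 0.182, 0.0424]
orientation: [[-0.137, 0.991, 0.002], [0.991, 0.137, 0.0], [0.0, 0.002, -1.0]]
wrist_force: [0.7, -0.0, -0.1]
grip_width: 0.752
```

Call:
move_arm([
  [[85, 0, 0, 0, 0, 0, 0], [85, 0, 0, 0, 0, 0, 0], [85, 0, 0, 0, 0, 0, 0], [85, 0, 0, 0, 0, 0, 0], [85, 0, 0, 0, 0, 0, 0], [85, 0, 0, 0, 0, 0, 0], [85, 0, 0, -0.8, 0, 0, 0], [85, 0, 0, -1, 0, 0, 0], [85, 0, 0, -1, 0, 0, 0], [85, 0, 0, -1, 0, 0, 0], [85, 0, -1, -1, 0, 0, 0], [85, 0, -1, -1, 0, 0, 0], [85, 0, -1, 0, 0, 0, 0], [85, 0, -1, 0, 0, 0, 0], [85, 0, -1, 0, 0, 0, 0], [85, 0, -1, 0, 0, 0, 0], [85, 0, -1, 0, 0, 0, 0], [85, 0, 0, 0, 0, 0, 0]],
])

```text
clock: 29.25
ee_pos: [0.4498, 0.1578, 0.1861]
orientation: [[-0.138, 0.99, -0.001], [0.99, 0.138, -0.0], [0.0, -0.001, -1.0]]
wrist_force: [0.3, -0.2, 0.1]
grip_width: 0.997
```

```bash
python3 - <<'E'
from h import *
step(.4,.18,.2,7.7)
im=vision.camera("top"); M=[(.6619,-.1003,.034),(.6492,-.0061,.045),(.6365,.088,.056),(.6238,.1822,.067)]
f=2.8; big=cv2.resize(im[140:250,175:455],None,fx=f,fy=f,interpolation=cv2.INTER_CUBIC)
for x,y,d in M:
    for z,c in((.013,(0,255,0)),(.058,(255,255,0))): cv2.polylines(big,[np.int32((proj(circ(x,y,z,d/2))-[175,140]+.5)*f)],True,c,1)
cv2.imwrite("pics/final.png",big)
for n in("cutter_34","timer"): print([(round(d['confidence'],2),np.round(d['at'],3)) for d in nets.boxes_of(n,"top")])
E
```

```text
t 29.25 at [0.4498 0.1578 0.1861] F [ 0.3 -0.2  0.1] grip 0.997
shift now [ 1.16 -1.85 -0.56] shift in goal axes [ 1.15 -1.86 -0.56] turn [-0.01 -0.    0.04]
[(0.89, array([ 0.656, -0.01 ,  0.049])), (0.87, array([0.648, 0.091, 0.043])), (0.86, array([0.627, 0.19 , 0.044])), (0.77, array([ 0.661, -0.102,  0.05 ]))]
[(0.92, array([ 0.664, -0.17 ,  0.037]))]
```

View pics/final.png

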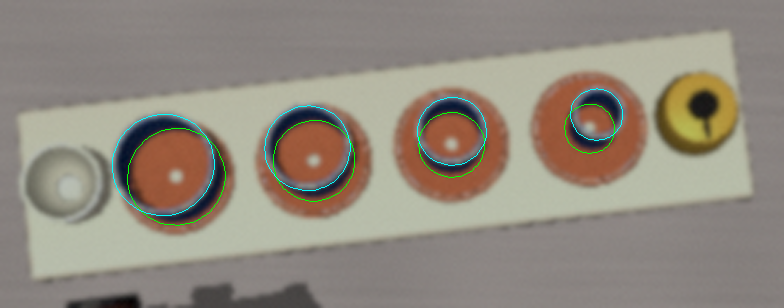

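The final top view shows all four rings upright on the expected outlines, with the mat dots near the middle of each base at (176,176), (313,160), (451,144) and (590,128). The timer is in place at (698,112) and the gripper is clear. Handing in.

```bash
python3 -c "
from rig import robot
print(robot.finish_job())"
```

```text
the job is handed in; nothing more can be done
None
```

All four cutters are on the mats in size order, and I handed the job in at about 29 s on the robot's clock. The timer stands at the -y end, so the order from there is 34 mm on mat_a, 45 mm on mat_b, 56 mm on mat_c and 67 mm on mat_d. I picked each one up by its outside and set it down with its white-banded rim up.

- **Placement:** in the last top picture, every ring stands upright within about 1–2 mm of the middle of its mat. That is close to the 2 mm camera calibration error.
- **Timer:** it has not moved beyond the network's own error: (0.664, -0.168) m before and (0.664, -0.170) m after.
- **Forces:** the wrist force reported at the end of each move never passed about 6.5 N. The gripper was open and clear of everything at hand-in.
- **Disagreements:** before the moves, the network's y positions for the cutters were off from my outline fits by up to about 10 mm, and the wrist camera agreed with the fits to about 2 mm. The final network positions for the 56 and 67 mm cutters also differ, by up to about 12 mm. The network reports the middle of the visible surface rather than the ring's axis, so I relied on the fitted outlines.
- **Release height:** each cutter was let go about 1.5 to 2.5 mm above its expected resting height, and none showed any tilt afterwards.

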